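# Tug-check the tool cases and snap shut any loose catch

## Robot

A 6-joint arm with a two-finger parallel gripper is mounted at the origin on the work surface. World frame = base frame: x ahead of the robot, y to its left, z up, the work surface at z = 0. Lengths are in m, angles in degrees, forces in N, time in s.
With the tool pointing down it reaches from about 0.275 to 0.875 m from the base axis. Payload 12.5 kg.
Tool frame: the origin (TCP) lies at the very end of the fingers, on their centre line; the grasp point (between the pads) lies 19 mm behind it (r.grip_depth is the distance from the TCP to the grasp point, in m); z points along the fingers, y is the line along which they close (so a half turn about z gives the same grasp; the last joint's range is limited). The gripper opens to 85 mm and grips with 20 to 120 N. Pads are 22 mm wide; open, the fingers measure 114 mm over their backs; the gripper's body (76 mm by 85 mm) begins 54 mm behind the grasp point. The pads swing forward as they close: fully open they stand 13 mm farther back than shut.
Start: joints at [61.158, 20.094, 94.641, -0, 65.266, -4.847], TCP at [0.224, 0.502, 0.231] pointing down, gripper open.
Joint ranges: [-157.81, 157.81], [-45, 120.19], [0.68, 151.7], [-89.99, 269.99], [4.06, 180], [-164.3, 164.3]. Speed limits (degrees/s): [127.2, 127.2, 159.86, 180, 180, 180].

## Interface

Orientations are given as a 3x3 rotation matrix whose columns are the frame's x, y, z axes.
In Python, from station import r gives the robot as it stands.
- The arm moves only by the tool jog_arm, never from a script. Its argument "targets" is text: rows parted by semicolons, each of 6 numbers parted by spaces: the shift along the tool's x, y, z each as a share of 1 m, from -1 to 1, then the turn, a rotation vector about the tool's x, y, z each as a share of 2 rad, from -1 to 1. A call has exactly 10 rows; each row shifts and turns the commanded pose from where the row before left it, along the tool's axes as they then stand; what a row does not reach is not made up. A row lasts 1/12 s, in which the tool goes at most 41.7 mm and 7.16 degrees, less where a joint would pass 70% of its speed; a pose out of reach is approached as far as the arm can. A call with a number of a shift or a turn outside -1 to 1 is refused whole. A call with a gripper value outside its range is refused whole. "grip" is the opening, from 0 (shut) to 1 (fully open), set as the call begins (left out, the last holds). The fingers move at their own pace and stop on an object; "newtons" is the grip in N (left out, the last holds). Time passes only in rows, so rows that do not move let the fingers close, or fill a call up. It gives the time, the measured TCP pose, the force, the opening and the grip force at its end, in the units of the state.
- r.state(): the state, without advancing time (a new reading comes with each control period).
- r.camera(name): name is "scene" or "top"; returns a dict with "image" (480x640x3 uint8, red, green, blue), "z_map" (480x640 float32, m along the optical axis (not along the pixel's ray), 0 where there is no reading), "mtx" (3x3 intrinsics, pixels), "D" ([k1, k2, p1, p2, k3] as OpenCV has them; the pictures are not rectified), "world_from_camera" (4x4, takes a point from camera to world coordinates). Camera axes: x right, y up, looking along -z (the intrinsics and any distortion apply to the point x, -y, -z); pixel columns grow to the right and rows downward; lengths in m; the calibration is good to about 2 mm. A picture is of the moment at which its call begins.
- r.hand_in(): hands the job in; it is judged then, once.
The state is a dict: "time_s": time; "joint_pos": joint angles; "qvel": joint speeds; "joint_efforts": joint torques, N m; "tcp_pos": TCP position; "orientation": TCP orientation; "contact_force": force on the tool from outside, world axes, zero at the start; "ft_torque": the same for the moment, N m; "opening": opening from 0.0 (shut) to 1.0 (fully open); "gripper_force": force on a finger pad.
Only numpy, scipy, OpenCV 4.12 (cv2) and the standard library are available. Lean on these libraries where they do the work, as an engineer would, in place of code of your own. Each camera call takes 0.05 s, during which the arm holds its last target. There are 200 camera calls.

## Task

Before these three tool cases are carried off, check them one after another from left (blue) to right (green): take the handle on each lid and tug it upward to feel whether the catch holds. Where a lid comes up, shut it again and press its front down until the catch snaps. Leave all three lids fully shut and latched, and everything else on the bench standing where it was.

Things in the scene. Friction and masses are not known exactly. Their poses are not given: they have to be found in the camera images.
- case_left: sheet-steel tool case, blue, on the robot's left (+y): 115 deep (x) x 160 wide (y) x 66 high with the lid shut (lid top at z = 66), full of cutters and too heavy to shift. Origin: centre of its underside; its front, with the catch (standing 14 mm proud of the front face), looks along its own -x, the lid's hinge is along the top of its rear (+x) side.
- lid_left (a joint): lid of that case (0.3 kg), hinge angle in rad: 0 = fully shut, grows as the front edge rises; turns freely and falls by its weight. Latched, it lies at 0 and a pull on the handle stops dead at about 0.02. Unlatched, it looks almost shut (rests at about 0.074, front edge 9 mm proud) and a pull lifts it with 1 to 3 N.
- hinge_left (a point): middle of the hinge axis of lid_left, at the case's rear edge, 44 above the bench; the axis runs along this frame's y. The frame is fixed in the lid: as the lid opens it turns about its own +y, so that points on its -x side rise.
- handle_left (a point): middle of the handle bar on top of lid_left: a 9 to 10 mm thick round bar along the lid's y, free over 75 mm (rubber sleeve on the middle 50 mm), on two legs 96 mm apart; bar centre 32 above the lid's top, 66 in front of and 54 above the hinge axis. Axes as the hinge's.
- press_left (a point): point on the top of lid_left behind its sprung catch: middle of the front, 18 mm in from the edge, 97 in front of and 22 above the hinge axis; the handle bar starts 27 mm behind it. Unlatched, the catch's hook perches on a steel keeper on the case's front; about 7 N down here makes it snap under at a lid angle near 0.04, then the lid drops to 0 and is held.
- case_mid: sheet-steel tool case, red, in the middle: 120 deep (x) x 150 wide (y) x 84 high with the lid shut (lid top at z = 84), full of cutters and too heavy to shift. Origin: centre of its underside; its front, with the catch (standing 14 mm proud of the front face), looks along its own -x, the lid's hinge is along the top of its rear (+x) side.
- lid_mid (a joint): lid of that case (0.3 kg), hinge angle in rad: 0 = fully shut, grows as the front edge rises; turns freely and falls by its weight. Latched, it lies at 0 and a pull on the handle stops dead at about 0.02. Unlatched, it looks almost shut (rests at about 0.071, front edge 9 mm proud) and a pull lifts it with 1 to 3 N.
- hinge_mid (a point): middle of the hinge axis of lid_mid, at the case's rear edge, 58 above the bench; the axis runs along this frame's y. The frame is fixed in the lid: as the lid opens it turns about its own +y, so that points on its -x side rise.
- handle_mid (a point): middle of the handle bar on top of lid_mid: a 9 to 10 mm thick round bar along the lid's y, free over 75 mm (rubber sleeve on the middle 50 mm), on two legs 96 mm apart; bar centre 32 above the lid's top, 68 in front of and 58 above the hinge axis. Axes as the hinge's.
- press_mid (a point): point on the top of lid_mid behind its sprung catch: middle of the front, 18 mm in from the edge, 102 in front of and 26 above the hinge axis; the handle bar starts 29 mm behind it. Unlatched, the catch's hook perches on a steel keeper on the case's front; about 7 N down here makes it snap under at a lid angle near 0.04, then the lid drops to 0 and is held.
- case_right: sheet-steel tool case, green, on the robot's right (-y): 110 deep (x) x 170 wide (y) x 58 high with the lid shut (lid top at z = 58), full of cutters and too heavy to shift. Origin: centre of its underside; its front, with the catch (standing 14 mm proud of the front face), looks along its own -x, the lid's hinge is along the top of its rear (+x) side.
- lid_right (a joint): lid of that case (0.3 kg), hinge angle in rad: 0 = fully shut, grows as the front edge rises; turns freely and falls by its weight. Latched, it lies at 0 and a pull on the handle stops dead at about 0.02. Unlatched, it looks almost shut (rests at about 0.077, front edge 9 mm proud) and a pull lifts it with 1 to 3 N.
- hinge_right (a point): middle of the hinge axis of lid_right, at the case's rear edge, 38 above the bench; the axis runs along this frame's y. The frame is fixed in the lid: as the lid opens it turns about its own +y, so that points on its -x side rise.
- handle_right (a point): middle of the handle bar on top of lid_right: a 9 to 10 mm thick round bar along the lid's y, free over 75 mm (rubber sleeve on the middle 50 mm), on two legs 96 mm apart; bar centre 32 above the lid's top, 63 in front of and 52 above the hinge axis. Axes as the hinge's.
- press_right (a point): point on the top of lid_right behind its sprung catch: middle of the front, 18 mm in from the edge, 92 in front of and 20 above the hinge axis; the handle bar starts 25 mm behind it. Unlatched, the catch's hook perches on a steel keeper on the case's front; about 7 N down here makes it snap under at a lid angle near 0.04, then the lid drops to 0 and is held.
- gauge_stand: bystander, loose: dial gauge stand, dark magnetic base 46 x 50 x 50 high with an upright post and dial, 235 high in all, within 40 mm of its axis. Origin: centre of its underside.
- tap_block: bystander, loose: plywood block 62 x 40 x 36 with four upright taps, 120 high in all. Origin: centre of its underside.
- jar: bystander, loose: clear jar with grey cap, 68 diameter, 80 high. Origin: centre of its underside.
- jig_block: bystander, loose: stepped aluminium block 36 x 52 x 85 high. Origin: centre of its underside.
- wrench: bystander, loose: dark spanner lying flat along its x, 200 long, about 15 high, nearest the robot. Origin: centre of its underside.
- hex_key: bystander, loose: hex key with a red T-grip lying flat behind the green case, 122 long, 22 high. Origin: on its underside.
- disc_stack: bystander, loose: stack of dark discs 80 diameter, 48 high, just in front of the blue case. Origin: centre of its underside.
Mind the look-alikes: they are no part of the job. What is shaped like the case_mid but orange, pink or yellow is not meant.

How it is judged (in metres and radians):
On the way, in this order (a step that is already met when the one before it is completed fails the run):
1. the blue case's lid is tugged upward: held by its catch at the end of its play, or, if loose, clearly lifted ((value of joint lid_left above 0.115 rad or value of joint lid_left between 0.012 and 0.045 rad)), for 0.1 s.
2. the red case's lid is tugged upward: held by its catch at the end of its play, or, if loose, clearly lifted ((value of joint lid_mid above 0.115 rad or value of joint lid_mid between 0.012 and 0.045 rad)), for 0.1 s.
3. the green case's lid is tugged upward: held by its catch at the end of its play, or, if loose, clearly lifted ((value of joint lid_right above 0.115 rad or value of joint lid_right between 0.012 and 0.045 rad)), for 0.1 s.
At the end, for the whole second after the job is handed in: all three lids are shut and latched (hinge angle under 0.03 rad, which a lid can only keep when its catch has snapped under the keeper) and still, after each was tugged in turn from left to right (value of joint each of lid_left, lid_mid, lid_right below 0.03 rad and velocity of joint each of lid_left, lid_mid, lid_right below 0.1 rad/s); the robot touches nothing.
It fails at once if one of the bystanders (gauge stand, tap block, jar, jig block, spanner, hex key, disc stack) is shifted by more than 30 mm or tipped over (distance of any of gauge_stand, tap_block, jar, jig_block, wrench, hex_key, disc_stack from where it was at the start of the episode above 0.03 m or angle between any of gauge_stand, tap_block, jar, jig_block, wrench, hex_key, disc_stack's own z axis and vertical above 0.4 rad).
It also fails if it takes over 72 s, if anything falls off the work surface, if the arm or the gripper's body presses on something with over 40 N, if the wrist force passes 120 N, or if a joint passes its speed limit or range.

## Working session

There is one attempt and no reset: what is moved stays moved. The work goes in short steps, Python scripts to look and compute and a tool call to move; the robot and the scene stay as the last step left them, time stands still between calls to the robot, and variables do not carry over. Pictures are saved under pics/ and viewed, at most 10 in all, crops included, and the job is handed in when it is done.

Besides the shell and the picture viewer there is one more tool, called as name(argument=value, ...) on one line, values as JSON. jog_arm: Moves the arm, as the interface text tells. Shift numbers are shares of 1 m and turn numbers shares of 2 rad, none past 1 either way. Its arguments: {"type":"object","properties":{"targets":{"type":"string"},"grip":{"type":"number"},"newtons":{"type":"number"}},"required":["targets"]}

```bash
mkdir -p pics; ls; python3 - <<'E'
from station import r
import cv2,numpy as np
for n in("scene","top"):
    c=r.camera(n); cv2.imwrite(f"pics/{n}0.png",c["image"][:,:,::-1]); np.savez(f"{n}0.npz",**c)
    print(n,c["mtx"].round(1).tolist(),np.round(c["D"],3),c["world_from_camera"].round(3).tolist(),(c["z_map"]>0).mean())
s=r.state();print(s)
E
```

```text
pics
scene [[554.0, 0.0, 309.3], [0.0, 554.0, 244.9], [0.0, 0.0, 1.0]] [0.013 0.    0.    0.    0.   ] [[0.254, -0.612, 0.749, 1.512], [0.967, 0.174, -0.186, -0.305], [-0.017, 0.772, 0.636, 0.994], [0.0, 0.0, 0.0, 1.0]] 0.994501953125
top [[578.1, 0.0, 314.8], [0.0, 578.1, 230.5], [0.0, 0.0, 1.0]] [-0.073  0.     0.     0.     0.   ] [[0.011, 0.981, -0.195, 0.191], [-1.0, 0.01, -0.003, -0.014], [-0.001, 0.195, 0.981, 1.521], [0.0, 0.0, 0.0, 1.0]] 0.9958658854166667
{'time_s': 0.1, 'joint_pos': array([ 6.11582207e+01,  2.01208914e+01,  9.46740776e+01, -6.77350462e-04,
        6.52661568e+01, -4.84641332e+00]), 'qvel': array([ 0.034637  , -0.08122676, -0.10522229,  0.04539029,  0.04976862,
       -0.09418897]), 'joint_efforts': array([ 1.33951216e-03, -5.06835079e+01, -2.91873801e+01, -3.83235442e-05,
        2.65683673e-03,  3.18035586e-05]), 'tcp_pos': array([0.22348771, 0.50221002, 0.23081042]), 'orientation': array([[-9.13580345e-01,  4.06657962e-01, -5.05233212e-04],
       [ 4.06658268e-01,  9.13579865e-01, -9.39689288e-04],
       [ 7.94387596e-05, -1.06393893e-03, -9.99999431e-01]]), 'contact_force': array([0.88415763, 0.35582218, 0.15503589]), 'ft_torque': array([ 0.02171534, -0.01753192,  0.01178225]), 'gripper_force': 0.0, 'opening': 0.9981421124336419}
```

View pics/top0.png

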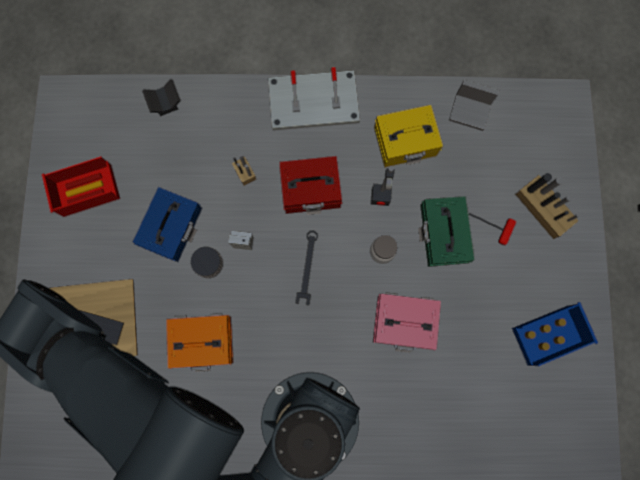

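View pics/scene0.png

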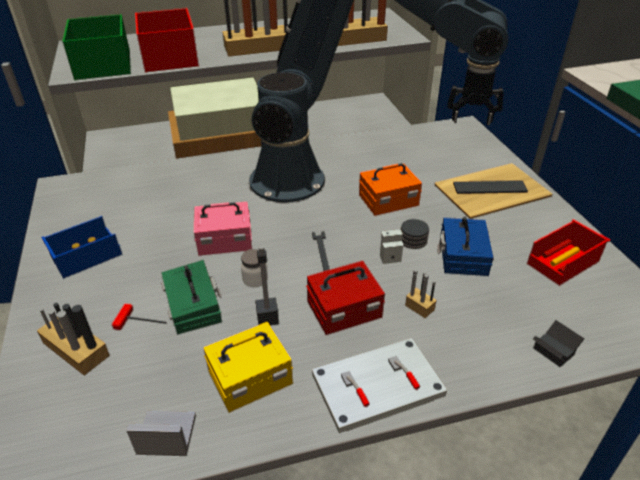

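The top view shows blue at px (168,224) with its catch at (187,233), red at (311,185) with its catch at (313,208), and green at (446,231) with its catch at (424,232). The scene view confirms the layout, with the gauge stand, jar and hex key near green and the discs and jig near blue. Next I measure from the depth map.

```bash
cat > h.py <<'E'
import numpy as np,cv2
def cloud(c):
    v,u=np.mgrid[:480,:640]; p=np.stack([u,v],-1).reshape(-1,1,2).astype(np.float64)
    n=cv2.undistortPoints(p,c["mtx"],c["D"]).reshape(480,640,2); z=c["z_map"]
    P=np.stack([n[...,0]*z,-n[...,1]*z,-z],-1); T=c["world_from_camera"]
    return P@T[:3,:3].T+T[:3,3]
E
python3 - <<'E'
import numpy as np,cv2
from h import cloud
S={}
for n in("top","scene"):
    c=dict(np.load(n+"0.npz")); S[n]=(c,cloud(c),cv2.cvtColor(c["image"],cv2.COLOR_RGB2HSV))
info=dict(left=((168,224),(187,233),.066,.115,.160,(100,130),.0425,.066),mid=((311,185),(313,208),.084,.120,.150,(0,8),.06,.068),right=((446,231),(424,232),.058,.110,.170,(60,90),.055,.063))
c,W,H=S["top"]
print("bench z",np.median(W[260:300,250:290,2]),np.median(W[120:150,200:230,2]))
for k,(ctr,cat,h,d,w,hr,_,_) in info.items():
    m=(H[...,0]>=hr[0])&(H[...,0]<=hr[1])&(H[...,1]>110)
    if k=="mid": m|=(H[...,0]>174)&(H[...,1]>110)
    yy,xx=np.mgrid[:480,:640]; near=np.hypot(xx-ctr[0],yy-ctr[1])<48
    z=W[...,2]
    lid=near&m&(abs(z-h)<.016)
    P=W[lid]; 
    A=np.c_[P[:,:2]-P[:,:2].mean(0),np.ones(len(P))]; co=np.linalg.lstsq(A,P[:,2],rcond=None)[0]
    rect=cv2.minAreaRect((P[:,:2]*1000).astype(np.float32))
    cc=np.array(rect[0])/1000
    f=W[cat[1],cat[0],:2]-cc
    b=cv2.boxPoints(rect); e=[b[1]-b[0],b[2]-b[1]]; e=[v/np.linalg.norm(v) for v in e]
    fr=max([e[0],-e[0],e[1],-e[1]],key=lambda v:v@f)
    print(k,"n",len(P),"rect",cc.round(4),np.round(rect[1],1),"front dir deg",np.degrees(np.arctan2(fr[1],fr[0])).round(1),"zmean",co[2].round(4),"slope to front",(co[:2]@fr).round(3),"resid",np.std(A@co-P[:,2]).round(4))
    for nm in("top","scene"):
        _,V,HH=S[nm]
        hd=(np.hypot(V[...,0]-cc[0],V[...,1]-cc[1])<.06)&(V[...,2]>h+.024)&(V[...,2]<h+.06)
        Q=V[hd]; 
        if len(Q)<8: print(nm,"few",len(Q)); continue
        q=cv2.minAreaRect((Q[:,:2]*1000).astype(np.float32)); 
        x,y=cv2.fitLine((Q[:,:2]*1000).astype(np.float32),cv2.DIST_L2,0,.01,.01).ravel()[:2]
        print("  handle",nm,len(Q),np.round(q[0],1),np.round(q[1],1),"dir",np.degrees(np.arctan2(y,x)).round(1),"zmax",np.percentile(Q[:,2],[50,95]).round(4))
# other objects heights
for nme,p in dict(gauge=(385,185),jar=(384,247),jig=(240,239),disc=(206,262),tap=(243,170),hex=(507,231),wr=(308,265)).items():
    print(nme,W[p[1],p[0]].round(3))
E
```

```text
bench z 0.00017754110755419106 0.00019089327980892357
left n 2458 rect [0.498  0.3798] [117.7 159.5] front dir deg -111.2 zmean 0.0659 slope to front -0.009 resid 0.0036
  handle top 156 [496.4 373. ] [ 11.4 102.3] dir -21.3 zmax [0.1009 0.1066]
  handle scene 96 [499.7 370.3] [10.1 97.9] dir -21.1 zmax [0.1023 0.1058]
mid n 2411 rect [0.608  0.0055] [122.8 149.8] front dir deg -173.5 zmean 0.0876 slope to front 0.037 resid 0.004
  handle top 157 [602.7   4.8] [ 13.3 101.8] dir -83.6 zmax [0.1231 0.1292]
  handle scene 183 [602.4   5. ] [ 14.1 102.8] dir -83.8 zmax [0.1224 0.1273]
right n 2386 rect [ 0.4868 -0.3537] [168.4 109.9] front dir deg 95.1 zmean 0.0623 slope to front 0.05 resid 0.0042
  handle top 156 [ 487.3 -350.4] [103.7  11.5] dir 5.6 zmax [0.0977 0.1031]
  handle scene 122 [ 494.5 -349. ] [93.5  9.7] dir 5.9 zmax [0.0975 0.1021]
gauge [ 0.568 -0.175  0.192]
jar [ 0.438 -0.185  0.074]
jig [0.453 0.18  0.085]
disc [0.398 0.271 0.047]
tap [0.65  0.186 0.036]
hex [ 0.494 -0.521  0.02 ]
wr [0.399 0.008 0.007]
```

Depth puts the bars within 1–3 mm of the expected geometry: blue (.498,.3715), yaw 68.8°; red (.6027,.005), yaw 6.4°; green about (.488,-.350), yaw -84.5°. The lid heights suggest blue is latched and the other two loose. Moving above the blue handle.

jog_arm(targets="-0.038 -0.001 0.0125 0 0 0;-0.038 -0.001 0.0125 0 0 0;-0.038 -0.001 0.0125 0 0 0;-0.038 -0.001 0.0125 0 0 0;-0.038 -0.001 0.0125 0 0 0;-0.038 -0.001 0.0125 0 0 0;-0.038 -0.001 0.0125 0 0 0;-0.038 -0.001 0.0125 0 0 0;0 0 0 0 0 -0.0244;0 0 0 0 0 0", grip=0.6, newtons=30)

```text
time_s: 0.93
tcp_pos: [0.499, 0.3701, 0.1299]
orientation: [[-0.932, 0.362, -0.002], [0.362, 0.932, -0.001], [0.001, -0.002, -1.0]]
contact_force: [-0.2, -0.8, 0.1]
opening: 0.599
gripper_force: 0.0
```

```bash
cat > go.py <<'E'
import sys,numpy as np
from station import r
from scipy.spatial.transform import Rotation as Ro
# go.py x y z yaw_of_tool_y : whole shift (m, tool axes now) and turn (shares)
x,y,z,a=map(float,sys.argv[1:5]); s=r.state(); R=np.array(s["orientation"])
c,n=np.cos(np.radians(a)),np.sin(np.radians(a))
T=np.array([[-n,c,0],[c,n,0],[0,0,-1]])
print("t",round(s["time_s"],2),"tcp",s["tcp_pos"].round(4),"yaw",np.degrees(np.arctan2(R[1,1],R[0,1])).round(2),"F",s["contact_force"].round(2),"open",round(s["opening"],3),round(s["gripper_force"],1))
d=np.array([x,y,z])-s["tcp_pos"]
print("shift now",(R.T@d).round(4),"shift after turn",(T.T@d).round(4),"turn",(Ro.from_matrix(R.T@T).as_rotvec()/2).round(4))
E
python3 go.py .498 .3715 .079 68.8
```

```text
t 0.93 tcp [0.499  0.3701 0.1299] yaw 68.76 F [-0.23 -0.81  0.12] open 0.599 0.0
shift now [0.0014 0.001  0.0509] shift after turn [0.0015 0.001  0.0509] turn [-0.0008 -0.0006 -0.0003]
```

jog_arm(targets="0.001 0.001 0.01 0 0 0;0 0 0.01 0 0 0;0 0 0.01 0 0 0;0 0 0.01 0 0 0;0 0 0.006 0 0 0;0 0 0.005 0 0 0;0 0 0 0 0 0;0 0 0 0 0 0;0 0 0 0 0 0;0 0 0 0 0 0")

```text
time_s: 1.77
tcp_pos: [0.4978, 0.373, 0.0808]
orientation: [[-0.932, 0.362, 0.001], [0.362, 0.932, 0.001], [-0.001, 0.001, -1.0]]
contact_force: [-0.2, -0.1, -0.3]
opening: 0.597
gripper_force: 0.0
```

jog_arm(targets="0 0 0 0 0 0;0 0 0 0 0 0;0 0 0 0 0 0;0 0 0 0 0 0;0 0 0 0 0 0;0 0 0 0 0 0;0 0 0 0 0 0;0 0 0 0 0 0;0 0 0 0 0 0;0 0 0 0 0 0", grip=0, newtons=30)

```text
time_s: 2.6
tcp_pos: [0.4976, 0.3729, 0.0805]
orientation: [[-0.932, 0.362, 0.0], [0.362, 0.932, 0.0], [-0.0, 0.0, -1.0]]
contact_force: [-0.9, 0.6, 4.3]
opening: 0.095
gripper_force: 29.3
```

jog_arm(targets="0 0.0005 -0.001 0 0 0;0 0.0005 -0.001 0 0 0;0 0 -0.001 0 0 0;0 0 -0.001 0 0 0;0 0 0 0 0 0;0 0 0 0 0 0;0 0 0 0 0 0;0 0 0 0 0 0;0 0 0 0 0 0;0 0 0 0 0 0")

```text
time_s: 3.43
tcp_pos: [0.498, 0.374, 0.0822]
orientation: [[-0.932, 0.362, -0.0], [0.362, 0.932, 0.0], [0.0, 0.0, -1.0]]
contact_force: [9.2, 8.4, -23.6]
opening: 0.092
gripper_force: 29.3
```

The blue catch holds: 24 N after about 1.7 mm of travel. Lowering, releasing and rising.

jog_arm(targets="0 -0.0005 0.001 0 0 0;0 -0.0005 0.001 0 0 0;0 0 0.0015 0 0 0;0 0 0 0 0 0;0 0 0 0 0 0;0 0 0 0 0 0;0 0 0 0 0 0;0 0 0 0 0 0;0 0 0 0 0 0;0 0 0 0 0 0")

```text
time_s: 4.27
tcp_pos: [0.4976, 0.3729, 0.0806]
orientation: [[-0.932, 0.362, 0.0], [0.362, 0.932, 0.0], [-0.0, 0.0, -1.0]]
contact_force: [3.7, 3.7, -6.9]
opening: 0.089
gripper_force: 30.8
```

jog_arm(targets="0 0 0 0 0 0;0 0 0 0 0 0;0 0 0 0 0 0;0 0 0 0 0 0;0 0 -0.01 0 0 0;0 0 -0.02 0 0 0;0 0 -0.03 0 0 0;0 0 -0.04 0 0 0;0 0 -0.02 0 0 0.05;0 0 0 0 0 0.05", grip=0.6)

```text
time_s: 5.1
tcp_pos: [0.4993, 0.374, 0.2072]
orientation: [[-0.84, 0.543, 0.007], [0.543, 0.84, 0.005], [-0.004, 0.008, -1.0]]
contact_force: [0.5, 0.8, -0.1]
opening: 0.599
gripper_force: 0.0
```

```bash
python3 go.py .6027 .005 .19 6.4; python3 - <<'E'
from station import r
import numpy as np
from h import cloud
c=r.camera("top"); W=cloud(c)
P=W[(np.hypot(W[...,0]-.498,W[...,1]-.3798)<.09)]; f=np.array([-.362,-.932]); s=(P[:,:2]-[.498,.3798])@f
t=np.abs((P[:,:2]-[.498,.3798])@[.932,-.362])
for a,b in((-.05,-.03),(.03,.05)):
    q=P[(s>a)&(s<b)&(t>.055)&(t<.07)]; print(a,len(q),np.median(q[:,2]).round(4) if len(q) else None)
E
```

```text
t 5.1 tcp [0.4993 0.374  0.2072] yaw 57.1 F [ 0.46  0.8  -0.11] open 0.599 0.0
shift now [-0.2872 -0.2537  0.0163] shift after turn [-0.3782  0.0617  0.0172] turn [ 0.0045 -0.      0.4424]
-0.05 10 0.0653
0.03 113 0.4783
```

jog_arm(targets="0 0 0 0 0 0.055;0 0 0 0 0 0.055;0 0 0 0 0 0.055;0 0 0 0 0 0.055;0 0 0 0 0 0.055;0 0 0 0 0 0.055;0 0 0 0 0 0.055;0 0 0 0 0 0.057;-0.038 0.006 0 0 0 0;-0.038 0.006 0 0 0 0")

```text
time_s: 5.98
tcp_pos: [0.5176, 0.2988, 0.2005]
orientation: [[-0.121, 0.993, -0.001], [0.993, 0.121, -0.0], [-0.0, -0.001, -1.0]]
contact_force: [0.8, -0.9, -0.1]
opening: 0.602
gripper_force: 0.0
```

jog_arm(targets="-0.038 0.006 0 0 0 0;-0.038 0.006 0 0 0 0;-0.038 0.006 0 0 0 0;-0.038 0.006 0 0 0 0;-0.038 0.006 0 0 0 0;-0.038 0.006 0 0 0 0;-0.038 0.006 0 0 0 0;-0.035 0.006 0 0 0 0;0 0 0.02 0 0 0;0 0 0 0 0 0")

```text
time_s: 6.82
tcp_pos: [0.5997, 0.0037, 0.178]
orientation: [[-0.116, 0.993, -0.005], [0.993, 0.116, 0.0], [0.001, -0.005, -1.0]]
contact_force: [0.1, 0.3, -1.8]
opening: 0.604
gripper_force: 0.0
```

```bash
python3 go.py .6027 .005 .102 6.4; python3 - <<'E'
from station import r
import numpy as np
from h import cloud
c=r.camera("top"); W=cloud(c)
P=W[(np.hypot(W[...,0]-.498,W[...,1]-.3798)<.09)]; f=np.array([-.362,-.932]); s=(P[:,:2]-[.498,.3798])@f
t=np.abs((P[:,:2]-[.498,.3798])@[.932,-.362])
for a,b in((-.05,-.03),(.03,.05)):
    q=P[(s>a)&(s<b)&(t>.055)&(t<.07)]; print(a,len(q),np.median(q[:,2]).round(4) if len(q) else None)
E
```

```text
t 6.82 tcp [0.5997 0.0037 0.178 ] yaw 6.65 F [ 0.08  0.27 -1.76] open 0.604 0.0
shift now [0.0009 0.0035 0.0759] shift after turn [0.0009 0.0031 0.076 ] turn [-0.0023 -0.0004  0.0022]
-0.05 87 0.0669
0.03 87 0.0664
```

Blue's lid is flat at 66 mm, so it is latched. Descending on the red handle.

jog_arm(targets="0.001 0.003 0.01 0 0 0.002;0 0 0.015 0 0 0;0 0 0.015 0 0 0;0 0 0.015 0 0 0;0 0 0.01 0 0 0;0 0 0.006 0 0 0;0 0 0.005 0 0 0;0 0 0 0 0 0;0 0 0 0 0 0;0 0 0 0 0 0")

```text
time_s: 7.7
tcp_pos: [0.6044, 0.0068, 0.1055]
orientation: [[-0.113, 0.994, 0.001], [0.994, 0.113, -0.0], [-0.0, 0.001, -1.0]]
contact_force: [0.1, 0.5, 1.1]
opening: 0.601
gripper_force: 0.0
```

jog_arm(targets="0 0 0 0 0 0;0 0 0 0 0 0;0 0 0 0 0 0;0 0 0 0 0 0;0 0 0 0 0 0;0 0 0 0 0 0;0 0 0 0 0 0;0 0 0 0 0 0;0 0 0 0 0 0;0 0 0 0 0 0", grip=0, newtons=30)

```text
time_s: 8.53
tcp_pos: [0.6032, 0.0066, 0.1051]
orientation: [[-0.113, 0.994, -0.002], [0.994, 0.113, -0.0], [0.0, -0.002, -1.0]]
contact_force: [-7.1, -1.4, 6.3]
opening: 0.088
gripper_force: 29.4
```

jog_arm(targets="0 0.0007 -0.0009 0.0075 0 0;0 0.0007 -0.0009 0.0075 0 0;0 0.0007 -0.0009 0.0075 0 0;0 0.0007 -0.0009 0.0075 0 0;0 0.0007 -0.0009 0.0075 0 0;0 0.0007 -0.0009 0.0075 0 0;0 0.0007 -0.0009 0.0075 0 0;0 0.0007 -0.0009 0.0075 0 0;0 0 0 0 0 0;0 0 0 0 0 0")

```text
time_s: 9.37
tcp_pos: [0.6088, 0.0073, 0.1121]
orientation: [[-0.113, 0.986, -0.122], [0.994, 0.112, -0.014], [0.0, -0.123, -0.992]]
contact_force: [-8.8, -0.1, 8.3]
opening: 0.089
gripper_force: 29.8
```

```bash
cat > tilt.py <<'E'
import sys,numpy as np,cv2
from station import r
from h import cloud
# tilt.py x y yaw h : lid height along the case (scene + top), positions toward front
x,y,a,h=map(float,sys.argv[1:5]); b=np.array([np.cos(np.radians(a)),np.sin(np.radians(a))]); l=np.array([-b[1],b[0]])
for n in("scene","top"):
    c=r.camera(n); W=cloud(c); d=W[...,:2]-[x,y]; s=-(d@b); t=np.abs(d@l)
    m=(t>.055)&(t<.07)&(s>-.045)&(s<.05)&(np.abs(W[...,2]-h)<.03)&(cv2.cvtColor(c["image"],cv2.COLOR_RGB2HSV)[...,1]>110)
    q=s[m]; z=W[...,2][m]
    for i in range(3):
        p=np.polyfit(q,z,1); k=np.abs(z-np.polyval(p,q))<.004; q,z=q[k],z[k]
    print(n,len(q),"lid angle",p[0].round(3),"z mid",p[1].round(4))
E
python3 tilt.py .608 .0055 6.4 .09;python3 tilt.py .4868 -.3537 -84.5 .06;python3 tilt.py .498 .3798 68.8 .066
```

```text
scene 339 lid angle 0.184 z mid 0.0958
top 117 lid angle 0.203 z mid 0.0961
scene 282 lid angle 0.074 z mid 0.0628
top 288 lid angle 0.08 z mid 0.0626
scene 202 lid angle -0.004 z mid 0.0674
top 239 lid angle -0.004 z mid 0.0663
```

Red is lifted to about 0.19 rad and green reads loose at 0.077. Lowering red, releasing, and moving to its press point.

jog_arm(targets="0 -0.0007 0.0009 -0.0075 0 0;0 -0.0007 0.0009 -0.0075 0 0;0 -0.0007 0.0009 -0.0075 0 0;0 -0.0007 0.0009 -0.0075 0 0;0 -0.0007 0.0009 -0.0075 0 0;0 -0.0007 0.0009 -0.0075 0 0;0 -0.0007 0.0009 -0.0075 0 0;0 -0.0007 0.0009 -0.0075 0 0;0 0 0 0 0 0;0 0 0 0 0 0")

```text
time_s: 10.5
tcp_pos: [0.6032, 0.0066, 0.1052]
orientation: [[-0.113, 0.994, -0.001], [0.994, 0.113, -0.0], [0.0, -0.001, -1.0]]
contact_force: [-6.8, -1.0, 6.5]
opening: 0.095
gripper_force: 29.9
```

jog_arm(targets="0 0 0 0 0 0;0 0 0 0 0 0;0 0 0 0 0 0;0 0 0 0 0 0;0 0 -0.01 0 0 0;0 0 -0.02 0 0 0;0 0 -0.025 0 0 0;0 0 -0.01 0 0 0;0 0 0 0 0 0;0 0 0 0 0 0", grip=0.6)

```text
time_s: 11.33
tcp_pos: [0.6038, 0.0067, 0.1699]
orientation: [[-0.113, 0.994, 0.001], [0.994, 0.113, -0.0], [-0.0, 0.001, -1.0]]
contact_force: [0.2, -0.1, -1.5]
opening: 0.603
gripper_force: 0.0
```

jog_arm(targets="0 -0.01 0 0 0 0;0 -0.014 0 0 0 0;0 -0.014 0 0 0 0;0 0 0 0 0 0;0 0 0 0 0 0;0 0 0 0 0 0;0 0 0 0 0 0;0 0 0 0 0 0;0 0 0 0 0 0;0 0 0 0 0 0", grip=0)

```text
time_s: 12.17
tcp_pos: [0.5662, 0.0025, 0.1698]
orientation: [[-0.113, 0.994, -0.0], [0.994, 0.113, 0.0], [0.0, -0.0, -1.0]]
contact_force: [-0.9, 0.2, 0.3]
opening: -0.0
gripper_force: 0.0
```

```bash
python3 go.py .565 .003 .096 6.4; python3 tilt.py .608 .0055 6.4 .09
```

```text
t 12.17 tcp [0.5662 0.0025 0.1698] yaw 6.46 F [-0.92  0.16  0.25] open -0.0 0.0
shift now [ 0.0007 -0.0012  0.0738] shift after turn [ 0.0007 -0.0012  0.0738] turn [-0.     -0.      0.0006]
scene 328 lid angle 0.067 z mid 0.0891
top 10 lid angle 0.037 z mid 0.0884
```

jog_arm(targets="0 0 0.02 0 0 0;0 0 0.02 0 0 0;0 0 0.02 0 0 0;0 0 0.01 0 0 0;0 0 0.004 0 0 0;0 0 0.002 0 0 0;0 0 0.002 0 0 0;0 0 0.002 0 0 0;0 0 0.002 0 0 0;0 0 0 0 0 0")

```text
time_s: 13.1
tcp_pos: [0.5665, 0.0024, 0.0889]
orientation: [[-0.113, 0.994, 0.001], [0.994, 0.113, -0.0], [-0.0, 0.001, -1.0]]
contact_force: [-0.4, -0.2, 0.6]
opening: -0.0
gripper_force: 0.6
```

jog_arm(targets="0 0 0.001 0 0 0;0 0 0 0 0 0;0 0 0.001 0 0 0;0 0 0 0 0 0;0 0 0.001 0 0 0;0 0 0 0 0 0;0 0 0.001 0 0 0;0 0 0 0 0 0;0 0 0 0 0 0;0 0 0 0 0 0")

```text
time_s: 13.93
tcp_pos: [0.5661, 0.0025, 0.0841]
orientation: [[-0.113, 0.994, 0.0], [0.994, 0.113, 0.0], [-0.0, 0.0, -1.0]]
contact_force: [-1.4, -0.3, 4.6]
opening: -0.001
gripper_force: 2.3
```

```bash
python3 tilt.py .608 .0055 6.4 .09
```

```text
scene 305 lid angle -0.005 z mid 0.085
top 13 lid angle -0.022 z mid 0.0834
```

jog_arm(targets="0 0 -0.01 0 0 0;0 0 -0.03 0 0 0;0 0 -0.04 0 0 0;0 0 -0.04 0 0 0;0 0 -0.04 0 0 0;0 0 -0.04 0 0 0.05;0 0 0 0 0 0.056;0 0 0 0 0 0.056;0 0 0 0 0 0.056;0 0 0 0 0 0.056", grip=0.6)

```text
time_s: 14.87
tcp_pos: [0.5659, 0.0025, 0.2845]
orientation: [[0.427, 0.904, 0.001], [0.904, -0.427, -0.0], [0.0, 0.001, -1.0]]
contact_force: [0.0, 0.7, 0.3]
opening: 0.595
gripper_force: 0.0
```

jog_arm(targets="0 0 0 0 0 0.056;0 0 0 0 0 0.056;0 0 0 0 0 0.056;0 0 0 0 0 0.056;0 0 0 0 0 0.056;0 0 0 0 0 0.056;0 0 0 0 0 0.056;0 0 0 0 0 0.056;0 0 0 0 0 0.056;0 0 0 0 0 0")

```text
time_s: 15.7
tcp_pos: [0.566, 0.0024, 0.2843]
orientation: [[0.993, 0.122, 0.0], [0.122, -0.993, -0.0], [0.0, 0.0, -1.0]]
contact_force: [0.1, -0.3, 0.5]
opening: 0.605
gripper_force: 0.0
```

```bash
python3 go.py .489 -.350 .28 -84.5; python3 tilt.py .608 .0055 6.4 .085
```

```text
t 15.7 tcp [0.566  0.0024 0.2843] yaw -82.98 F [ 0.07 -0.3   0.51] open 0.605 0.0
shift now [-0.1194  0.3404  0.0043] shift after turn [-0.1104  0.3434  0.0043] turn [ 0.     -0.0001  0.0132]
scene 313 lid angle 0.009 z mid 0.0852Traceback (most recent call last):
  File "tilt.py", line 11, in <module>
    p=np.polyfit(q,z,1); k=np.abs(z-np.polyval(p,q))<.004; q,z=q[k],z[k]
    raise TypeError("expected non-empty vector for x")
TypeError: expected non-empty vector for x
```

Red stays shut on its own at about 0 rad. Now over to green, above the gauge stand.

jog_arm(targets="-0.02 0.03 0 0 0 0;-0.02 0.034 0 0 0 0;-0.02 0.034 0 0 0 0;-0.02 0.034 0 0 0 0;-0.02 0.034 0 0 0 0;-0.01 0.036 0 0 0 0;-0.0094 0.036 0 0 0 0;0 0.036 0 0 0 0;0 0.036 0 0 0 0;0 0.03 0 0 0 0.013")

```text
time_s: 16.63
tcp_pos: [0.4905, -0.3525, 0.2841]
orientation: [[0.994, 0.105, 0.0], [0.105, -0.994, -0.0], [0.0, 0.0, -1.0]]
contact_force: [0.8, 0.1, 0.2]
opening: 0.599
gripper_force: 0.0
```

jog_arm(targets="0 0 0.03 0 0 0;0 0 0.03 0 0 0;0 0 0.03 0 0 0;0 0 0.03 0 0 0;0 0 0.02 0 0 0;0 0 0 0 0 0;0 0 0 0 0 0;0 0 0 0 0 0;0 0 0 0 0 0;0 0 0 0 0 0")

```text
time_s: 17.47
tcp_pos: [0.4915, -0.3504, 0.1455]
orientation: [[0.995, 0.102, 0.002], [0.102, -0.995, -0.002], [0.002, 0.002, -1.0]]
contact_force: [0.1, -0.3, 0.6]
opening: 0.602
gripper_force: 0.0
```

```bash
python3 go.py .489 -.350 .078 -84.5
```

```text
t 17.47 tcp [ 0.4915 -0.3504  0.1455] yaw -84.14 F [ 0.1  -0.26  0.63] open 0.602 0.0
shift now [-0.0025 -0.0008  0.0675] shift after turn [-0.0024 -0.0006  0.0675] turn [ 0.0009 -0.0009  0.0031]
```

jog_arm(targets="-0.001 0 0.015 0 0 0.003;0 0 0.015 0 0 0;0 0 0.015 0 0 0;0 0 0.01 0 0 0;0 0 0.006 0 0 0;0 0 0.005 0 0 0;0 0 0 0 0 0;0 0 0 0 0 0;0 0 0 0 0 0;0 0 0 0 0 0")

```text
time_s: 18.3
tcp_pos: [0.4902, -0.3503, 0.0786]
orientation: [[0.995, 0.095, 0.001], [0.095, -0.995, -0.001], [0.001, 0.001, -1.0]]
contact_force: [1.1, -0.0, 0.2]
opening: 0.6
gripper_force: 0.0
```

jog_arm(targets="0 0 0 0 0 0;0 0 0 0 0 0;0 0 0 0 0 0;0 0 0 0 0 0;0 0 0 0 0 0;0 0 0 0 0 0;0 0 0 0 0 0;0 0 0 0 0 0;0 0 0 0 0 0;0 0 0 0 0 0", grip=0, newtons=30)

```text
time_s: 19.13
tcp_pos: [0.4899, -0.3501, 0.078]
orientation: [[0.995, 0.095, 0.0], [0.095, -0.995, -0.0], [0.0, 0.0, -1.0]]
contact_force: [-1.0, 1.6, 4.0]
opening: 0.09
gripper_force: 29.4
```

jog_arm(targets="0 0.0006 -0.0009 0.0075 0 0;0 0.0006 -0.0009 0.0075 0 0;0 0.0006 -0.0008 0.0075 0 0;0 0.0006 -0.0008 0.0075 0 0;0 0.0006 -0.0008 0.0075 0 0;0 0.0006 -0.0008 0.0075 0 0;0 0.0006 -0.0008 0.0075 0 0;0 0.0006 -0.0008 0.0075 0 0;0 0 0 0 0 0;0 0 0 0 0 0")

```text
time_s: 19.97
tcp_pos: [0.4904, -0.355, 0.0845]
orientation: [[0.995, 0.094, -0.012], [0.095, -0.988, 0.121], [-0.0, -0.122, -0.993]]
contact_force: [-0.7, 6.8, 4.1]
opening: 0.086
gripper_force: 29.8
```

```bash
python3 tilt.py .4868 -.3537 -84.5 .064
```

```text
scene 201 lid angle 0.195 z mid 0.0694
top 68 lid angle 0.169 z mid 0.0689
```

jog_arm(targets="0 -0.0006 0.0008 -0.0075 0 0;0 -0.0006 0.0008 -0.0075 0 0;0 -0.0006 0.0008 -0.0075 0 0;0 -0.0006 0.0008 -0.0075 0 0;0 -0.0006 0.0008 -0.0075 0 0;0 -0.0006 0.0008 -0.0075 0 0;0 -0.0006 0.0009 -0.0075 0 0;0 -0.0006 0.0009 -0.0075 0 0;0 0 0 0 0 0;0 0 0 0 0 0")

```text
time_s: 20.9
tcp_pos: [0.4899, -0.3503, 0.0782]
orientation: [[0.995, 0.096, 0.0], [0.096, -0.995, -0.001], [0.0, 0.001, -1.0]]
contact_force: [-0.9, 1.3, 3.4]
opening: 0.088
gripper_force: 29.8
```

jog_arm(targets="0 0 0 0 0 0;0 0 0 0 0 0;0 0 0 0 0 0;0 0 0 0 0 0;0 0 -0.01 0 0 0;0 0 -0.02 0 0 0;0 0 -0.025 0 0 0;0 0 -0.01 0 0 0;0 0 0 0 0 0;0 0 0 0 0 0", grip=0.6)

```text
time_s: 21.73
tcp_pos: [0.4899, -0.35, 0.1431]
orientation: [[0.995, 0.095, 0.001], [0.095, -0.995, -0.0], [0.001, 0.001, -1.0]]
contact_force: [0.7, -0.4, -0.3]
opening: 0.599
gripper_force: 0.0
```

jog_arm(targets="0 -0.01 0 0 0 0;0 -0.012 0 0 0 0;0 -0.012 0 0 0 0;0 0 0 0 0 0;0 0 0 0 0 0;0 0 0 0 0 0;0 0 0 0 0 0;0 0 0 0 0 0;0 0 0 0 0 0;0 0 0 0 0 0", grip=0)

```text
time_s: 22.57
tcp_pos: [0.4866, -0.3164, 0.1429]
orientation: [[0.995, 0.095, -0.0], [0.095, -0.995, -0.0], [-0.0, 0.0, -1.0]]
contact_force: [-0.5, -0.3, -0.3]
opening: -0.002
gripper_force: 0.0
```

```bash
python3 go.py .487 -.317 .068 -84.5; python3 tilt.py .4868 -.3537 -84.5 .062
```

```text
t 22.57 tcp [ 0.4866 -0.3164  0.1429] yaw -84.54 F [-0.52 -0.34 -0.33] open -0.002 0.0
shift now [0.0004 0.0006 0.0749] shift after turn [0.0003 0.0006 0.0749] turn [ 0.      0.     -0.0004]
scene 298 lid angle 0.071 z mid 0.0626Traceback (most recent call last):
  File "tilt.py", line 11, in <module>
    p=np.polyfit(q,z,1); k=np.abs(z-np.polyval(p,q))<.004; q,z=q[k],z[k]
    raise TypeError("expected non-empty vector for x")
TypeError: expected non-empty vector for x
```

jog_arm(targets="0 0 0.02 0 0 0;0 0 0.02 0 0 0;0 0 0.02 0 0 0;0 0 0.01 0 0 0;0 0 0.005 0 0 0;0 0 0.002 0 0 0;0 0 0.001 0 0 0;0 0 0.001 0 0 0;0 0 0.001 0 0 0;0 0 0.001 0 0 0")

```text
time_s: 23.5
tcp_pos: [0.4871, -0.3162, 0.0639]
orientation: [[0.995, 0.095, 0.001], [0.095, -0.995, -0.0], [0.001, 0.001, -1.0]]
contact_force: [-5.3, 6.0, 16.7]
opening: -0.001
gripper_force: 8.3
```

jog_arm(targets="0 0 0.001 0 0 0;0 0 0 0 0 0;0 0 0.001 0 0 0;0 0 0 0 0 0;0 0 0.001 0 0 0;0 0 0 0 0 0;0 0 0.001 0 0 0;0 0 0 0 0 0;0 0 0 0 0 0;0 0 0 0 0 0")

```text
time_s: 24.33
tcp_pos: [0.4867, -0.3163, 0.0581]
orientation: [[0.995, 0.095, 0.0], [0.095, -0.995, -0.0], [0.0, 0.0, -1.0]]
contact_force: [-0.3, -0.4, 4.2]
opening: -0.002
gripper_force: 1.6
```

```bash
sed -i 's/("scene","top")/sys.argv[5:] or ("scene","top")/' tilt.py; python3 tilt.py .4868 -.3537 -84.5 .062 scene
```

```text
File "tilt.py", line 6
    for n insys.argv[5:] or ("scene","top"):
          ^^^^^
SyntaxError: invalid syntax
```

Green snapped down: the force fell from 17 to 4 N and the tip stopped at 58 mm. Rising clear and checking all three lids.

jog_arm(targets="0 0 -0.01 0 0 0;0 0 -0.03 0 0 0;0 0 -0.04 0 0 0;0 0 -0.04 0 0 0;0 0 -0.04 0 0 0;0 -0.02 -0.04 0 0 0;0 -0.03 -0.04 0 0 0;0 0 -0.02 0 0 0;0 0 0 0 0 0;0 0 0 0 0 0")

```text
time_s: 25.17
tcp_pos: [0.4826, -0.2726, 0.3098]
orientation: [[0.995, 0.096, 0.002], [0.096, -0.995, -0.001], [0.002, 0.002, -1.0]]
contact_force: [-0.1, -0.1, -0.5]
opening: 0.0
gripper_force: 0.0
```

```bash
sed -i 's/insys/in sys/' tilt.py; python3 tilt.py .4868 -.3537 -84.5 .06 scene;python3 tilt.py .608 .0055 6.4 .085 scene;python3 tilt.py .498 .3798 68.8 .066 scene; python3 -c "
from station import r;import cv2;cv2.imwrite('pics/end.png',r.camera('scene')['image'][:,:,::-1]);print(r.state()['contact_force'])"
```

```text
scene 295 lid angle 0.005 z mid 0.0588
scene 321 lid angle 0.008 z mid 0.0851
scene 220 lid angle -0.01 z mid 0.0672
[ 0.14912183 -0.04362257 -0.32965537]
```

View pics/end.png

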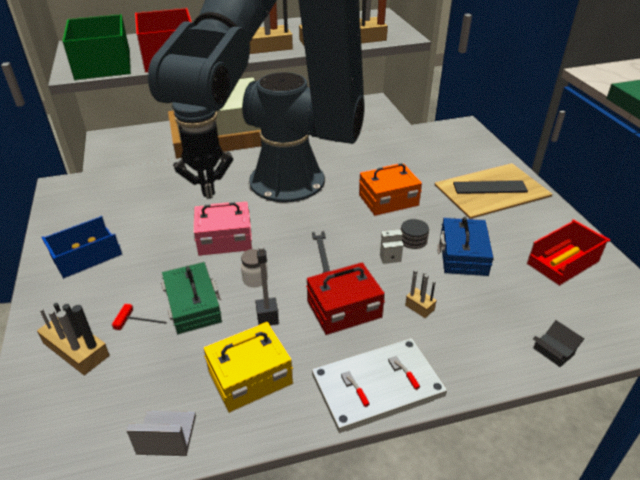

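The picture shows all three lids flat (green at (190,295), red at (345,295), blue at (467,245)). The bystanders are where they were, and the gripper hangs free at (207,180). Handing in.

```bash
python3 -c "
from station import r;print(r.hand_in())"
```

```text
the job is handed in; nothing more can be done
None
```

I handed the job in after about 25 s of robot time, with no verdict returned: the blue lid's catch held when tugged, the red and green lids came up and were pressed until they latched, and the last pictures show all three lids shut and the bystanders in place.

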